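# Knock a vial stopper home with the mallet

## Task

One of the two stoppering presses has an amber glass vial in it, with its rubber stopper still standing proud. Take the mallet from its mat and, holding it, knock that press's sprung plunger down with the mallet head until the stopper is fully home in the vial. Leave the other, empty press alone, do not push the plungers with the gripper, and put the mallet back on its mat.

Things in the scene. Friction and masses are not known exactly. Their poses are not given: they have to be found in the camera images.
- mallet: loose mallet, about 0.45 kg. Head: upright cylinder 40 mm in diameter, 80 mm tall, steel with grey plastic ends, a flat striking face at each end; it stands on the mat on one face. Origin: centre of the lower face; z up along the head. The level wooden handle, 22 mm wide (y), 26 mm tall (z), runs from x = -16 to -181 mm, its centre line 40 mm above the lower face.
- mallet_grip (a point): a good place to grip the handle: on its centre line, 50 mm from the head's axis (mallet x = -50, z = 40 mm). The heavy head puts the centre of mass about 10 mm from the head's axis. Grip firmly (60 N or more): the blow twists the handle in the grip.
- tool_mat: flat black rubber mat, fixed, 260 x 150 mm (x, y) and 4 mm thick; origin: centre of its underside, on the bench. The mallet starts on it, handle roughly along the mat's -x.
- press: the stoppering press that holds the vial, fixed: aluminium base 90 x 120 x 15 mm (x, y, z), a steel post at each end of y, and a cross beam 28 x 120 mm with its top at 118 mm. The amber glass vial, 38 mm in diameter and 55 mm tall, stands in the middle of the base, its mouth 70 mm above the bench. Origin: centre of the base's underside; z up.
- plunger: sprung steel plunger of that press, its flat round head 40 mm in diameter, 12 mm thick, above the beam. Origin: centre of the head's top face, 150 mm above the bench when up. It moves straight down by 15.5 mm at most: 3 mm free, then it pushes the stopper, home at 15 mm. Force: spring 3 to 4.5 N, and about 6 N more for the stopper. It springs back up when left.
- stopper: dark rubber stopper in the vial's mouth under the plunger: flange 19 mm in diameter, 4 mm thick. Origin: centre of the flange's underside: 82 mm above the bench at the start (12 mm proud), 70 mm when fully home. It stays where it is pushed.
- spare_press: an equal press with no vial in it, fixed; origin as for the first. To be left alone.
- spare_plunger: sprung plunger of the empty press, equal to the other; origin: centre of its head's top face, 150 mm above the bench when up. Not to be pressed.
There are look-alikes about, which are no part of the job. What is shaped like the press but green is not meant.

How it is judged:
By the outcome, as a careful person would: the job done as asked, in the order asked, and still so for the second after the job is handed in, with the robot touching nothing.
It also fails if it takes over 58 s, if anything falls off the work surface, if the arm or the gripper's body presses on something with over 40 N, if the wrist force passes 120 N, or if a joint passes its speed limit or range.

## Robot

A 6-joint arm with a two-finger parallel gripper is mounted at the origin on the work surface. World frame = base frame: x ahead of the robot, y to its left, z up, the work surface at z = 0. Lengths are in m, angles in rad, forces in N, time in s.
With the tool pointing down it reaches from about 0.375 to 0.975 m from the base axis. Payload 3.8 kg.
Tool frame: the origin (TCP) lies on the centre line of the jaws, within the pads' length; the fingertips stand 17 mm ahead of it and the grasp point (between the pads) lies 2 mm behind it; z points along the fingers, y is the line along which they close (so a half turn about z gives the same grasp; the last joint's range is limited). The gripper opens to 85 mm and grips with 20 to 120 N. Pads are 22 mm wide; open, the fingers measure 114 mm over their backs; the gripper's body (76 mm by 85 mm) begins 54 mm behind the grasp point. The pads swing forward as they close: fully open they stand 13 mm farther back than shut.
Start: joints at [-1.252, 0.264, 1.604, -0, 1.274, -0.037], TCP at [0.235, -0.633, 0.228] pointing down, gripper open.
Joint ranges: [-2.63, 2.63], [-0.94, 2.18], [0.31, 2.57], [-1.31, 4.45], [0, 2.66], [-2.55, 2.55]. Speed limits (rad/s): [2.57, 2.57, 3.14, 3.14, 3.14, 3.14].

## Interface

Orientations are given as a 3x3 rotation matrix whose columns are the frame's x, y, z axes.
In Python, from cell import r gives the robot as it stands. Calls block until the motion is done:
- r.move_ptp(position, orientation): joint-space move of the TCP to a pose.
- r.servo_line(position, rot=None, v=0.15, force_limit=None): straight line of the TCP; rot=None keeps the orientation; v is the mean speed in m/s. With force_limit (N) it stops when the force on the tool has changed by that much, and returns True; else False.
- r.move_j(angles): joint-space move.
- r.let_go() and r.grasp(f_grip=None): open the fingers fully, or close them until they stop; f_grip is the grip in N (None keeps the last).
- r.wait(seconds).
- r.solve_ik(position, orientation): joint angles nearest the present ones, or None.
- r.state(): the state.
- r.grab_frame(name): name is "scene" or "top"; returns the picture (420x560x3 uint8, blue, green, red); there is no depth.
- r.camera_info(name): a dict with "intrinsics" (3x3 intrinsics, pixels), "pose" (4x4, takes a point from camera to world coordinates). Camera axes: x right, y down, z forward; pixel columns grow to the right and rows downward; lengths in m; the calibration is good to about 2 mm. A picture is of the moment at which its call begins. camera_info takes no time and is no camera call.
A pose or a line that the arm cannot do raises r.IKError and nothing moves.
- r.hand_in(): hands the job in; it is judged then, once.
The state is a dict: "t": time; "q": joint angles; "qd": joint speeds; "joint_torque": joint torques, N m; "tcp_pos": TCP position; "tcp_rot": TCP orientation; "wrist_force": force on the tool from outside, world axes, zero at the start; "torque": the same for the moment, N m; "opening": finger opening in m; "finger_force": force on a finger pad.
Only numpy, scipy, OpenCV 4.12 (cv2) and the standard library are available. Lean on these libraries where they do the work, as an engineer would, in place of code of your own. Each camera call takes 0.05 s, during which the arm holds its last target. There are 200 camera calls.

## Working session

There is one attempt and no reset: what is moved stays moved. The work goes in short steps, each a Python script; the robot and the scene stay as the last script left them, time stands still between calls to the robot, and variables do not carry over. Pictures are saved under pics/ and viewed, at most 10 in all, crops included, and the job is handed in when it is done.

```bash
mkdir -p pics
python3 - <<'E'
from cell import r
import cv2
for n in("scene","top"):
    cv2.imwrite(f"pics/{n}1.png",cv2.resize(r.grab_frame(n),None,fx=1.42,fy=1.42,interpolation=cv2.INTER_CUBIC))
    c=r.camera_info(n);print(n,c["intrinsics"],c["pose"])
E
```

```text
scene [[413.96913372   0.         278.44895131]
 [  0.         413.96913372 209.31039415]
 [  0.           0.           1.        ]] [[-0.77703496  0.34167259 -0.52865539  1.04755516]
 [ 0.62945639  0.42331676 -0.65160385  0.73132137]
 [ 0.00115351 -0.83908448 -0.54399991  0.68415685]
 [ 0.          0.          0.          1.        ]]
top [[459.41191187   0.         282.29149694]
 [  0.         459.41191187 209.64640111]
 [  0.           0.           1.        ]] [[ 0.01237151 -0.98771042  0.15580457  0.30240028]
 [-0.99989236 -0.01099088  0.00971972  0.04288967]
 [-0.00788784 -0.15590805 -0.98774008  1.13978538]
 [ 0.          0.          0.          1.        ]]
```

View pics/scene1.png

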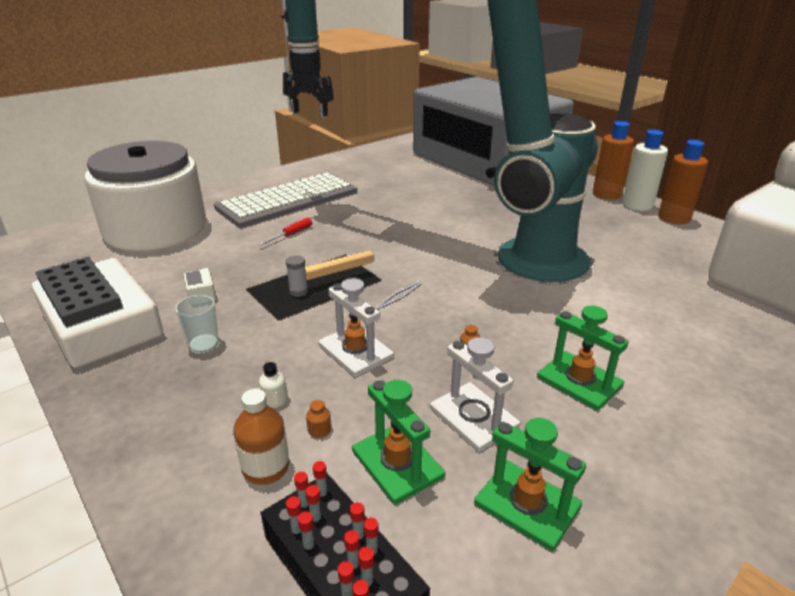

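View pics/top1.png

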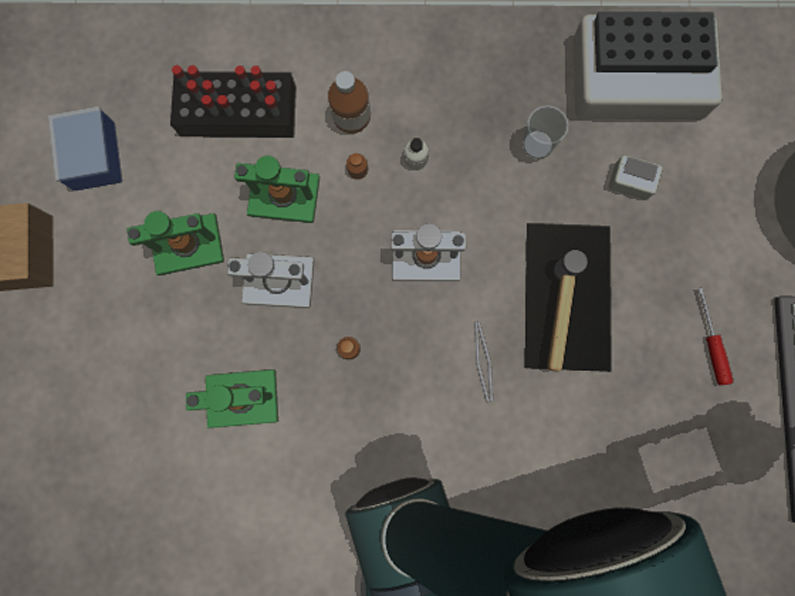

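Top view (enlarged pixels): silver press with an amber vial at (427,255), silver empty press at (275,278), and green look-alikes at (280,190), (185,243) and (240,398). Loose amber vials are at (357,165) and (348,348). The mallet head is at (574,262), with its handle running to (556,368). I choose the silver press at (427,255) and check it in a close crop.

Run:
```python
from cell import r
import cv2
a=r.grab_frame("top")[150:270,265:435]
cv2.imwrite("pics/crop_top.png",cv2.resize(a,None,fx=4.5,fy=4.5,interpolation=cv2.INTER_CUBIC))
b=r.grab_frame("scene")[170:270,165:295]
cv2.imwrite("pics/crop_sc.png",cv2.resize(b,None,fx=6,fy=6,interpolation=cv2.INTER_CUBIC))
```

```text
(no output)
```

View pics/crop_top.png

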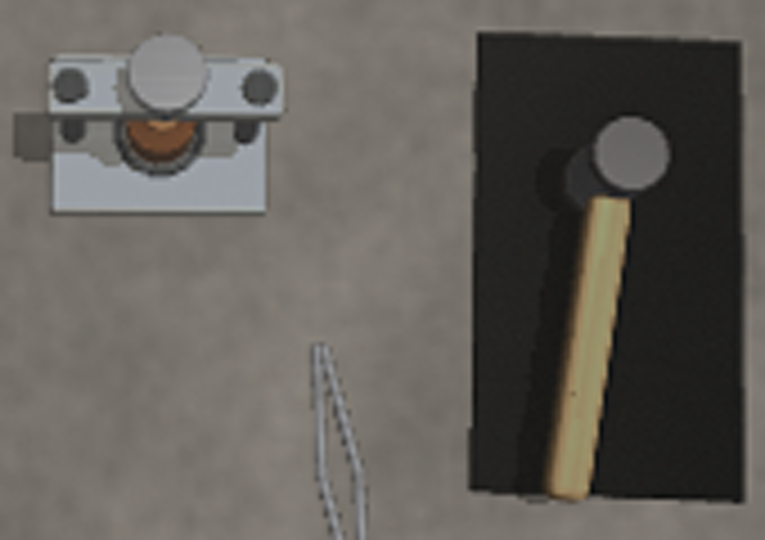

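View pics/crop_sc.png

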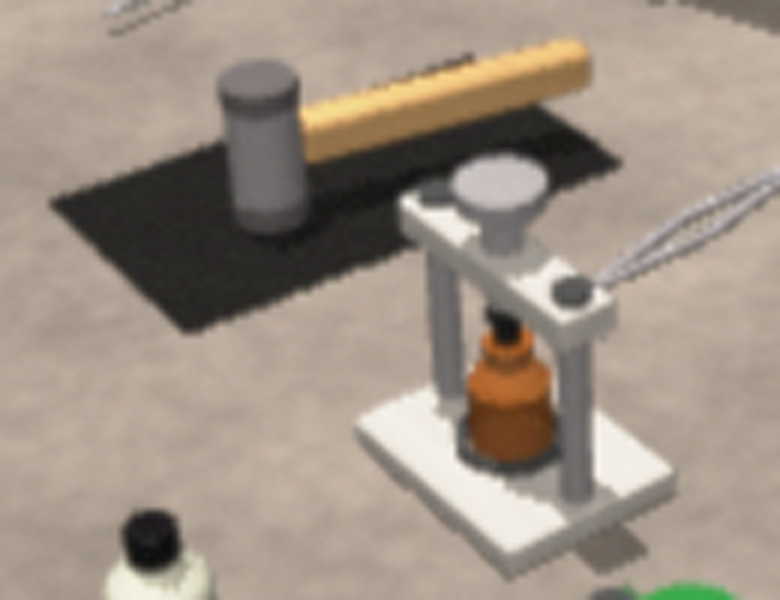

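The crops confirm the choice: the silver press at crop (167,73) holds the vial, with a black stopper standing proud. The mallet head top is at (631,153), its handle end top is at (570,493), and the mat corners are visible.

```bash
cat > h.py <<'E'
from cell import r
import numpy as np
def ray(n,u,v,z):
    c=r.camera_info(n);P=c["pose"];d=P[:3,:3]@np.linalg.inv(c["intrinsics"])@[u,v,1]
    return P[:3,3]+d*(z-P[2,3])/d[2]
top=lambda u,v,z:ray("top",(u+.5)/4.5-.5+265,(v+.5)/4.5-.5+150,z)
sc=lambda u,v,z:ray("scene",(u+.5)/6-.5+165,(v+.5)/6-.5+170,z)
E
python3 - <<'E'
from h import *
np.set_printoptions(precision=4,suppress=True)
print("plunger",top(167,73,.15),sc(500,185,.15))
print("caps",top(70,85,.122),top(260,87,.122))
print("base corners",top(52,212,.015),top(266,213,.015))
h=top(631,153,.084);e=top(570,493,.057);print("head",h,sc(258,82,.084),"end",e,np.linalg.norm((h-e)[:2]))
m=[top(*p,.004) for p in((477,33),(742,42),(742,500),(470,490))];print("mat",m,np.mean(m,0))
d=h-e;print("yaw",np.arctan2(d[1],d[0]),"near",top(611,200,.057))
E
```

```text
plunger [0.5572 0.0108 0.15  ] [0.5615 0.0133 0.15  ]
caps [0.5577 0.0589 0.122 ] [ 0.5576 -0.0371  0.122 ]
base corners [0.5122 0.0696 0.015 ] [ 0.513  -0.0487  0.015 ]
head [ 0.5339 -0.233   0.084 ] [ 0.5381 -0.2287  0.084 ] end [ 0.3586 -0.2031  0.057 ] 0.17776308291125467
mat [array([ 0.6198, -0.169 ,  0.004 ]), array([ 0.6161, -0.3183,  0.004 ]), array([ 0.3587, -0.3087,  0.004 ]), array([ 0.3624, -0.1607,  0.004 ])] [ 0.4893 -0.2392  0.004 ]
yaw -0.1689191901572164 near [ 0.5141 -0.2287  0.057 ]
```

```bash
cat >> h.py <<'E'
def R(a):
    c,s=np.cos(a),np.sin(a);return np.array([[c,s,0],[s,-c,0],[0,0,-1.]])
YAW=-0.169;HEAD=np.array([.535,-.2315]);PL=np.array([.5585,.0115])
D=np.array([np.cos(YAW),np.sin(YAW)]);GRIP=HEAD-.05*D
E
python3 - <<'E'
from h import *
import cv2
print([r.solve_ik([*GRIP,.042],R(YAW+k)) for k in(0,np.pi,-np.pi)])
r.move_ptp([*GRIP,.15],R(YAW))
r.servo_line([*GRIP,.042],v=.1)
r.grasp(100); s=r.state();print(s["t"],s["opening"],s["finger_force"],s["tcp_pos"])
r.servo_line([*GRIP,.24],v=.12)
T=np.array([*(PL-.05*np.array([1,0])),.24])
r.move_ptp(T,R(0)); r.servo_line([*T[:2],.205],v=.1)   # lower face ~0.167
s=r.state();print(s["t"],s["opening"],s["tcp_pos"],s["wrist_force"])
t=r.grab_frame("top")[130:230,260:390];q=r.grab_frame("scene")[130:270,190:320]
f=lambda a,k:cv2.resize(a,None,fx=k,fy=k,interpolation=cv2.INTER_CUBIC)
cv2.imwrite("pics/hover.png",np.hstack([f(t,3.08)[:300],np.zeros((300,0,3),np.uint8)]) if 0 else np.hstack([f(q,4),cv2.copyMakeBorder(f(t,2.1),0,560-210,0,0,0)]))
E
```

```text
[array([-4.77167912e-01,  1.92026649e-01,  2.06762762e+00, -4.44089210e-16,
        8.81938381e-01,  1.26262841e+00]), array([-4.77167912e-01,  1.92026649e-01,  2.06762762e+00, -4.44089210e-16,
        8.81938381e-01, -1.87896424e+00]), array([-4.77167912e-01,  1.92026649e-01,  2.06762762e+00, -4.44089210e-16,
        8.81938381e-01, -1.87896424e+00])]
3.825 0.01910958999591428 98.56703864294104 [ 0.4859118  -0.22333059  0.04248461]
7.0583 0.019349355424927762 [0.50825279 0.01075693 0.20448814] [ 0.84068033 -0.20244449 -3.35505341]
```

View pics/hover.png

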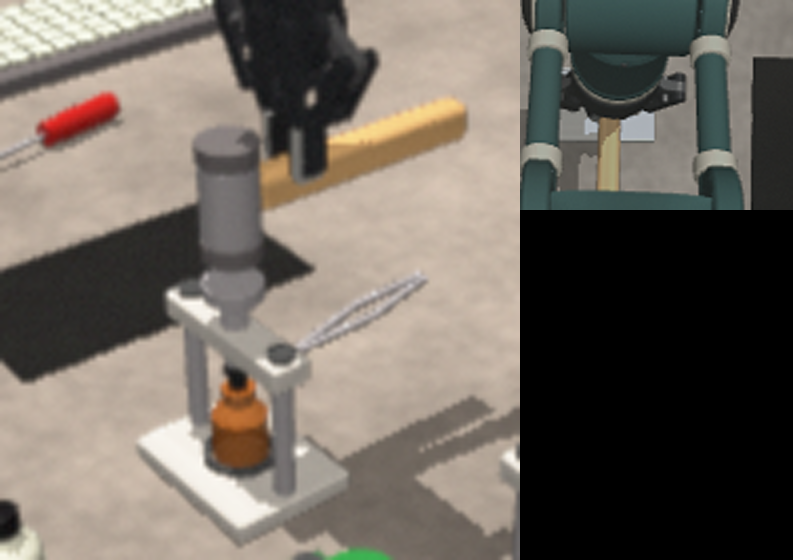

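The scene view shows the mallet held level, with its head (230,200) centred over the plunger (233,285) and the stopper still proud at (237,378). Strike.

Run:
```python
from h import *
import cv2
p=r.state()["tcp_pos"]
for k in range(2):
    hit=r.servo_line([PL[0]-.05,PL[1],.163],v=.1,force_limit=35)
    s=r.state();print(s["t"],hit,s["tcp_pos"],s["wrist_force"],s["torque"])
    r.servo_line([PL[0]-.05,PL[1],.215],v=.12)
r.wait(.2)
q=r.grab_frame("scene")[130:270,190:320]
cv2.imwrite("pics/after.png",cv2.resize(q,None,fx=4.2,fy=4.2,interpolation=cv2.INTER_CUBIC))
```

```text
7.5667 True [0.51033189 0.01089017 0.17054943] [ 0.22061261 -0.59032976  4.32191026] [-0.17585449 -0.02886724 -0.00672458]
8.5833 True [0.50725544 0.01163895 0.16884489] [-1.23645875 -0.33298537  5.22977157] [ 0.06432537  0.30108128 -0.00402858]
```

View pics/after.png

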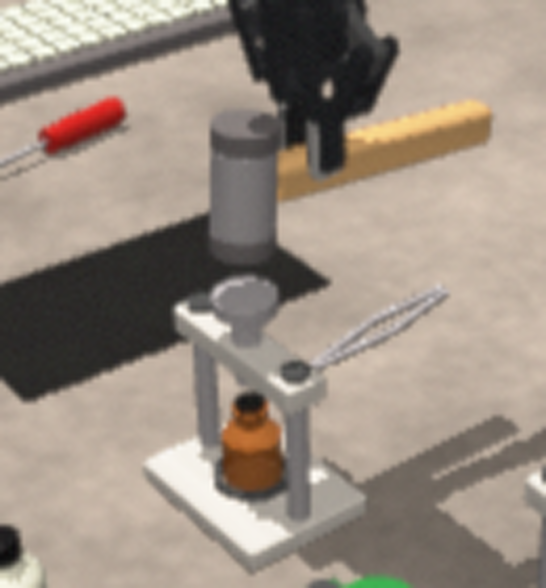

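The stopper is down to its flange at (250,402), and both blows ended on the hard stop. One slow press will confirm it, then the mallet goes back.

Run:
```python
from h import *
import cv2
P=[PL[0]-.05,PL[1]]
r.servo_line([*P,.195],v=.1)
hit=r.servo_line([*P,.163],v=.03,force_limit=30);print(hit,r.state()["tcp_pos"])
r.servo_line([*P,.24],v=.12)
r.move_ptp([*GRIP,.24],R(YAW)); r.servo_line([*GRIP,.065],v=.12)
print(r.servo_line([*GRIP,.040],v=.03,force_limit=6),r.state()["tcp_pos"],r.state()["t"])
q=r.grab_frame("scene")[130:270,150:320]
r.let_go();r.wait(.3)
r.servo_line([*GRIP,.2],v=.1)
r.move_j([-1.252,.264,1.604,0,1.274,-.037]);r.wait(.5);print(r.state()["t"])
a=r.grab_frame("scene")[130:270,150:320];b=r.grab_frame("top")[150:270,265:435]
f=lambda a,k:cv2.resize(a,None,fx=k,fy=k,interpolation=cv2.INTER_CUBIC)
cv2.imwrite("pics/end.png",f(np.hstack([a,cv2.copyMakeBorder(b,0,20,0,0,0)]),2.35))
cv2.imwrite("pics/endc.png",f(a[50:120,40:110],8))
```

```text
True [0.50850372 0.01148978 0.16882663]
False [ 0.48589423 -0.22321233  0.04017013] 14.9083
19.9167
```

View pics/end.png

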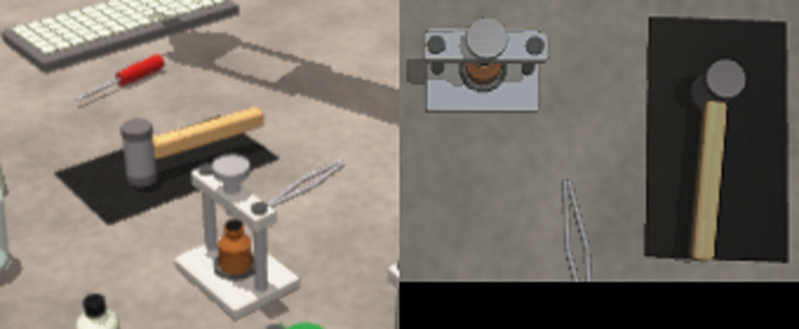

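View pics/endc.png

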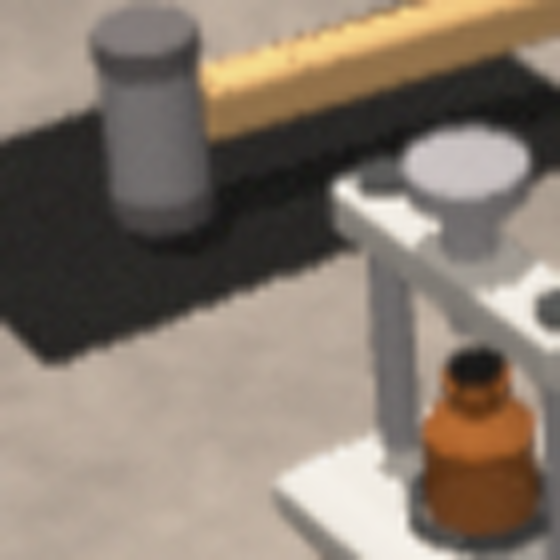

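The mallet stands upright on its mat (head at 138,150), the stopper is flush in the vial mouth (475,365 in the crop), and the plunger is back up.

```bash
python3 -c "
from cell import r
print(r.hand_in())"
```

```text
the job is handed in; nothing more can be done
None
```

The job is handed in at about 20 s: the pictures show the stopper home in the vial, the mallet standing on its mat and the plunger sprung back up, and the spare press was not touched; no verdict came back.

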